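Pump up the phone holding fixture

TASK

Charge the phone holding fixture with its hand pump: with the fingertips press the spring plunger on the dark metal housing all the way down and let it spring fully back up, stroke after stroke, until the indicator pin beside it has popped fully out. Watch the pin after each stroke and do not pump again once it is fully out; leave the plunger up. Only press: do not touch the pin, and do not lift or shift the phone or anything else on the bench.

Things in the scene. Friction and masses are not known exactly. Their poses are not given: they have to be found in the camera images.
- station: the fixed fixture: aluminium base plate 180 x 240 x 12 mm (x, y, z) with a rubber phone pad on its +y half and, on its -y half, a dark metal pump housing 128 x 50 mm (x, y) whose flat top is 87 mm above the bench; origin: centre of the plate's underside; it stands upright at any yaw
- plunger (a joint): how far the plunger is pressed, m: 0 up, 0.016 all the way down (hard stop). Its spring pushes it back up by itself in about 0.3 s; pressing takes 4 N to start and 8 N at the bottom. A stroke counts only when pressed at least 13 mm and then let back up: the pin rises during the return, not during the press, by about 10 mm a stroke (the first stroke 3 to 16 mm)
- plunger_top (a point): centre of the top face of the plunger's round light metal cap, 34 mm diameter, 12 mm thick, on a 14 mm steel rod; when up, the face is 36 mm above the housing's top (123 mm above the bench); it is at (-30, -75) mm in the fixture's x, y and moves straight down when pressed
- pin (a joint): how far the indicator pin has risen, m: starts at 0 to 0.012, fully out at 0.040; stays where it is between strokes. Three or four full strokes bring it fully out
- pin_top (a point): top end of the upright steel indicator pin, 12 mm diameter, on the same housing 58 mm from the plunger's axis towards the fixture's +x, at (28, -75) mm; it stands 3 mm above the housing's top with the joint at 0, 43 mm when fully out, and then a wider shoulder (18 mm diameter) shows at its foot
- phone: phone with dark glass, 147 x 72 x 8 mm, lying on the fixture's rubber pad between four short posts; origin: centre of its underside
- dispenser: white solvent dispenser bottle with a steel press head, 52 mm diameter, 102 mm high, standing beside the pump; not part of the work; origin: centre of its underside
- screw_pot: small grey closed screw jar, 40 mm diameter, 30 mm high; origin: centre of its underside
- screwdriver: grey-handled screwdriver lying down, 150 mm long along its x axis
- battery: flat black phone battery, 90 x 38 x 6 mm; origin: centre of its underside
- spudger: black plastic prying stick, 130 x 10 x 6 mm; origin: centre of its underside
- suction_cup: small rubber suction cup, 48 mm diameter, 30 mm high; origin: centre of its underside

How it is judged:
On the way, in this order (a step that is already met when the one before it is completed fails the run):
1. the plunger is pressed down (value of joint plunger above 0.012 m), for 0.02 s.
2. the plunger has sprung back up (value of joint plunger below 0.003 m), for 0.02 s.
3. further strokes bring the pin fully out (value of joint pin above 0.037 m), for 0.2 s.
At the end, for the whole second after the job is handed in: the pin is risen at least 37 of its 40 mm, the plunger is back up within 3 mm, and the phone and the other loose things lie within 15 mm of where they started (value of joint pin above 0.037 m and value of joint plunger below 0.003 m and distance of each of phone, dispenser, screw_pot, screwdriver, battery, spudger, suction_cup from where it was at the start of the episode below 0.015 m); the robot touches nothing.
It fails at once if the plunger is pumped again (pressed more than 9 mm) with the pin already fully out (value of joint pin above 0.037 m and value of joint plunger above 0.009 m).
It fails at once if the indicator pin is touched by the robot (more than 1 N) (contact force between any of the fingers, the arm and pin above 1 N).
It fails at once if the phone or another loose thing is lifted or shifted by more than 15 mm (distance of any of phone, dispenser, screw_pot, screwdriver, battery, spudger, suction_cup from where it was at the start of the episode above 0.015 m).
It also fails if it takes over 48 s, if anything falls off the work surface, if the arm or the gripper's body presses on something with over 40 N, if the wrist force passes 120 N, or if a joint passes its speed limit or range.

ROBOT

A 7-joint arm with a two-finger parallel gripper is mounted at the origin on the work surface. World frame = base frame: x ahead of the robot, y to its left, z up, the work surface at z = 0. Lengths are in m, angles in rad, forces in N, time in s.
With the tool pointing down it reaches from about 0.425 to 0.875 m from the base axis. Payload 9.9 kg.
Tool frame: the origin (TCP) lies at the very end of the fingers, on their centre line; the grasp point (between the pads) lies 19 mm behind it; z points along the fingers, y is the line along which they close (so a half turn about z gives the same grasp; the last joint's range is limited). The gripper opens to 85 mm and grips with 20 to 120 N. Pads are 22 mm wide; open, the fingers measure 114 mm over their backs; the gripper's body (76 mm by 85 mm) begins 54 mm behind the grasp point. The pads swing forward as they close: fully open they stand 13 mm farther back than shut.
Start: joints at [1.09, 0.576, 0.025, 1.437, -0.015, 1.129, -0.057], TCP at [0.261, -0.623, 0.231] pointing down, gripper open.
Joint ranges: [-2.76, 2.76], [-0.34, 2.15], [-1.52, 1.57], [0.19, 2.46], [-1.09, 4.23], [0.17, 1.99], [-2.82, 2.82]. Speed limits (rad/s): [2.22, 2.22, 3.01, 3.01, 3.14, 3.14, 3.14].

INTERFACE

Orientations are given as a unit quaternion [w, x, y, z].
In Python, from plant import readout, optics, ticket gives the robot as it stands.
- The arm moves only by the tool servo_tool, never from a script. Its argument "rows" is a list that holds one entry, the list of rows, each a list of 5 numbers: the finger opening in mm, from 0 to 85.4, then the shift along the world's x, y, z in mm, then the turn about the world's z in rad. A call has exactly 5 rows; each row is the pose to reach, as a shift and turn from the pose commanded when the call began; what a row does not reach only later rows make up. A row lasts 1/10 s, in which the tool goes at most 50 mm and 8.59 degrees, less where a joint would pass 70% of its speed; a pose out of reach is approached as far as the arm can. A call with a gripper value outside its range is refused whole. The fingers move at their own pace and stop on an object; "force" is the grip in N (left out, the last holds). Time passes only in rows, so rows that repeat a pose let the fingers close, or fill a call up. It gives the time, the measured TCP pose, the force, the opening and the grip force at its end, in the units of the state.
- readout.state(): the state, without advancing time (a new reading comes with each control period).
- optics.snapshot(name): name is "scene" or "side" or "wrist"; returns a dict with "color" (480x640x3 uint8, red, green, blue), "camera_matrix" (3x3 intrinsics, pixels), "xyz" and "attitude" of the camera in the world. Camera axes: x right, y down, z forward; pixel columns grow to the right and rows downward; lengths in m; the calibration is good to about 2 mm. A picture is of the moment at which its call begins. There is no depth.
- ticket.finish_job(): hands the job in; it is judged then, once.
The state is a dict: "t": time; "joint_positions": joint angles; "joint_vel": joint speeds; "tau": joint torques, N m; "tool_pos": TCP position; "orientation": TCP orientation; "contact_force": force on the tool from outside, world axes, zero at the start; "moment": the same for the moment, N m; "finger_gap": finger opening in m; "grasp_force": force on a finger pad.
Only numpy, scipy, OpenCV 4.12 (cv2) and the standard library are available. Lean on these libraries where they do the work, as an engineer would, in place of code of your own. Each camera call takes 0.05 s, during which the arm holds its last target. There are 200 camera calls.

## Working session

There is one attempt and no reset: what is moved stays moved. The work goes in short steps, Python scripts to look and compute and a tool call to move; the robot and the scene stay as the last step left them, time stands still between calls to the robot, and variables do not carry over. Pictures are saved under pics/ and viewed, at most 10 in all, crops included, and the job is handed in when it is done.

Besides the shell and the picture viewer there is one more tool, called as name(argument=value, ...) on one line, values as JSON. servo_tool: Moves the arm, as the interface text tells. Its arguments: {"type":"object","properties":{"rows":{"type":"array","items":{"type":"array","items":{"type":"array","items":{"type":"number"}}}},"force":{"type":"number"}},"required":["rows"]}

```bash
mkdir -p pics; cat > h.py <<'E'
import numpy as np, cv2
from scipy.spatial.transform import Rotation as R
from plant import readout, optics, ticket
def snap(n,f):
    s=optics.snapshot(n); cv2.imwrite('pics/'+f,s['color'][:,:,::-1]); np.savez('pics/'+f+'.npz',**{k:np.array(v) for k,v in s.items()}); return s
def cam(s):
    q=np.array(s['attitude']).ravel()
    M=R.from_quat(q[[1,2,3,0]]).as_matrix() if q.size==4 else q.reshape(3,3)
    return np.array(s['camera_matrix']),np.array(s['xyz']),M
def ray(s,u,v,z):
    K,c,M=cam(s); d=M@np.linalg.solve(K,[u,v,1]); return c+d*(z-c[2])/d[2]
def proj(s,p):
    K,c,M=cam(s); q=K@(M.T@(np.array(p)-c)); return q[:2]/q[2]
E
python3 - <<'E'
from h import *
a=snap('scene','s0.png');b=snap('side','d0.png')
print(a['xyz'],a['attitude'],b['xyz'],b['attitude'],readout.state())
E
```

```text
[ 1.11062465 -0.62027036  0.71257348] [-0.44090415  0.84164667  0.27651085 -0.14413939] [0.30314411 0.53012243 0.74307286] [ 0.10775517 -0.26714871  0.89532245 -0.3397324 ] {'t': 0.1, 'joint_positions': array([ 1.09021049,  0.57642226,  0.02482234,  1.43780527, -0.01500295,
        1.12898209, -0.0565295 ]), 'joint_vel': array([ 0.0007135 , -0.00074063, -0.0005142 , -0.00341   , -0.00120415,
       -0.00127636, -0.00071286]), 'tau': array([ 5.15920503e-03, -7.67301822e+01,  2.25681536e+00, -2.86606497e+01,
        1.55604741e-02,  8.67236842e-03, -4.89562694e-05]), 'tool_pos': array([ 0.26072927, -0.62218942,  0.23055225]), 'orientation': array([-6.96386039e-04,  9.80382074e-01,  1.97105239e-01, -1.68490812e-04]), 'contact_force': array([-1.04171178, -0.4782599 ,  0.7625067 ]), 'moment': array([-0.0202346 , -0.01948744, -0.09538773]), 'grasp_force': 0.0, 'finger_gap': 0.08553078038931305}
```

View pics/s0.png

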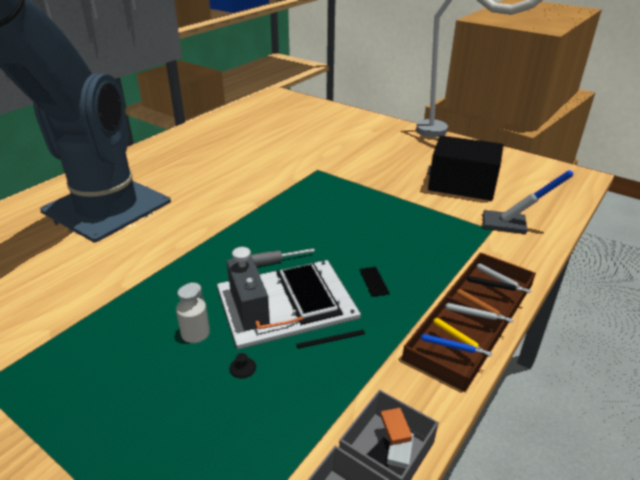

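View pics/d0.png

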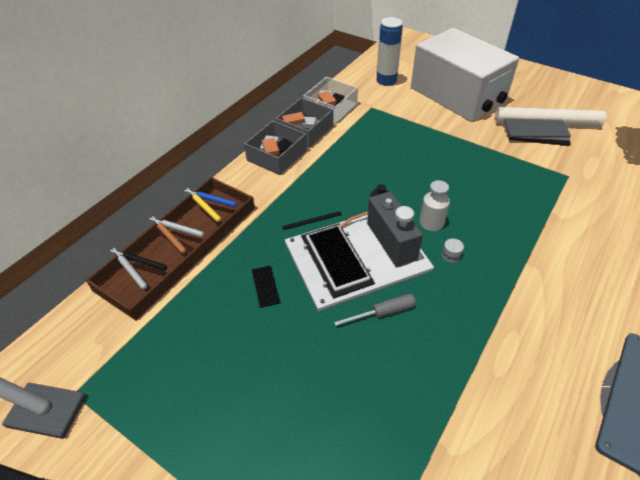

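The scene view puts the plunger cap near (241,253) and the pin near (250,283). In the side view the cap is near (405,214) and the pin near (388,202). I'll zoom in to refine these.

```bash
python3 - <<'E'
from h import *
a=np.load('pics/s0.png.npz');b=np.load('pics/d0.png.npz')
for s,u,v in((a,241,253),(b,405,214)): print(ray(s,u,v,.123))
for s,u,v in((a,250,283),(b,388,202)): print(ray(s,u,v,.095))
A=cv2.resize(a['color'][230:350,170:270],None,fx=4,fy=4,interpolation=2);B=cv2.resize(b['color'][170:290,350:450],None,fx=4,fy=4,interpolation=2)
cv2.imwrite('pics/z0.png',np.hstack([A,B])[:,:,::-1])
E
```

```text
[ 0.52756197 -0.05997852  0.123     ]
[ 0.52433295 -0.05317503  0.123     ]
[ 0.5751603  -0.09075001  0.095     ]
[ 0.5761742  -0.09064471  0.095     ]
```

View pics/z0.png

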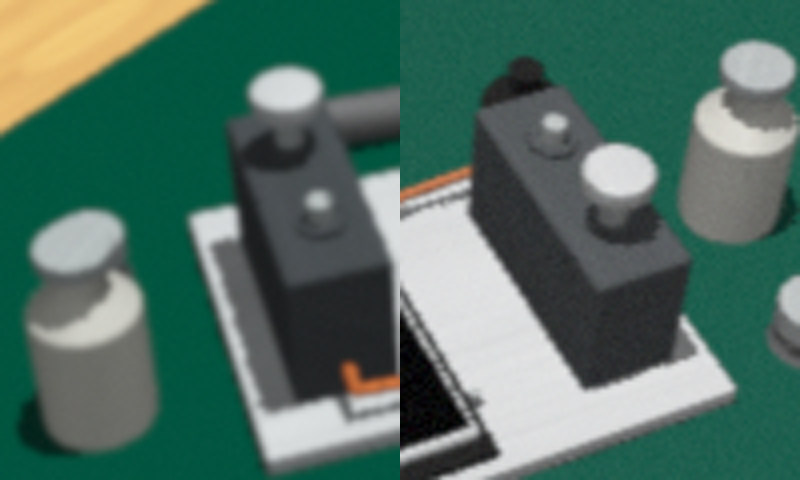

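The crops give a cap face centre of (241.4,252) in scene and (404.8,213) in side. The pin top is at (249.6,279) in scene and (388.6,199.8) in side.

```bash
cat >> h.py <<'E'
def tri(a,pa,b,pb):
    P=[]
    for s in(a,b):
        K,c,M=cam(s);P.append(K@np.c_[M.T,-M.T@c])
    X=cv2.triangulatePoints(P[0],P[1],np.array(pa,float),np.array(pb,float)).ravel();return X[:3]/X[3]
E
python3 - <<'E'
from h import *
a=np.load('pics/s0.png.npz');b=np.load('pics/d0.png.npz')
c=tri(a,(241.4,252),b,(404.8,213));p=tri(a,(249.6,279),b,(388.6,199.8))
print(c,p,np.linalg.norm((c-p)[:2]),np.arctan2(*(p-c)[1::-1]))
print(ray(a,241.4,252,.123),ray(b,404.8,213,.123))
q=readout.state()['orientation'];print(R.from_quat(q[[1,2,3,0]]).as_matrix())
E
```

```text
[ 0.52569781 -0.05635565  0.12222312] [ 0.57434279 -0.0894013   0.10288443] 0.05880772591272167 -0.5967135125572328
[ 0.5260203  -0.05723346  0.123     ] [ 0.52577862 -0.05521723  0.123     ]
[[ 9.22298993e-01  3.86476651e-01 -6.04893416e-04]
 [ 3.86477121e-01 -9.22298080e-01  1.29902794e-03]
 [-5.58480697e-05 -1.43186962e-03 -9.99998973e-01]]
```

Both points fit: the cap-to-pin distance comes out at 58.8 mm against 58 given, and the cap height at 122 mm against 123. Next I'll close the fingers and travel above the cap, turning so the finger line is perpendicular to the pin direction.

servo_tool(rows=[[[0,18,38,0,0.143],[0,35,75,0,0.286],[0,53,113,0,0.429],[0,71,151,0,0.572],[0,88,189,0,0.715]]], force=40)

```text
t: 0.6
tool_pos: [0.3493, -0.4318, 0.2311]
orientation: [-0.0, 0.848, 0.53, -0.0]
contact_force: [1.5, -1.2, -0.6]
finger_gap: 0.0125
grasp_force: 0.0
```

servo_tool(rows=[[[0,18,38,0,0.143],[0,35,75,0,0.286],[0,53,113,0,0.429],[0,71,151,0,0.572],[0,88,189,0,0.715]]])

```text
t: 1.1
tool_pos: [0.4372, -0.2429, 0.2312]
orientation: [-0.0, 0.609, 0.793, -0.0]
contact_force: [0.5, -0.5, 0.9]
finger_gap: -0.0001
grasp_force: 0.0
```

servo_tool(rows=[[[0,18,38,0,0.143],[0,35,75,0,0.286],[0,53,113,0,0.429],[0,71,151,0,0.572],[0,88,188,0,0.715]]])

```text
t: 1.6
tool_pos: [0.5253, -0.055, 0.2312]
orientation: [-0.0, 0.293, 0.956, -0.0]
contact_force: [0.6, -0.0, -0.3]
finger_gap: 0.0
grasp_force: 0.0
```

servo_tool(rows=[[[0,0,-1,-30,0],[0,0,-1,-60,0],[0,0,-1,-85,0],[0,0,-1,-96,0],[0,0,-1,-96,0]]])

```text
t: 2.1
tool_pos: [0.524, -0.0576, 0.1341]
orientation: [-0.001, 0.295, 0.955, -0.0]
contact_force: [-0.5, -0.0, 0.4]
finger_gap: 0.0002
grasp_force: 0.0
```

```bash
cat > look.py <<'E'
from h import *
import sys
n=sys.argv[1]
a=snap('scene','s%s.png'%n);b=snap('side','d%s.png'%n)
A=cv2.resize(a['color'][200:320,190:290],None,fx=4,fy=4,interpolation=2);B=cv2.resize(b['color'][140:260,350:450],None,fx=4,fy=4,interpolation=2)
cv2.imwrite('pics/z%s.png'%n,np.hstack([A,B])[:,:,::-1])
E
python3 look.py 1
```

```text
(no output)
```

View pics/z1.png

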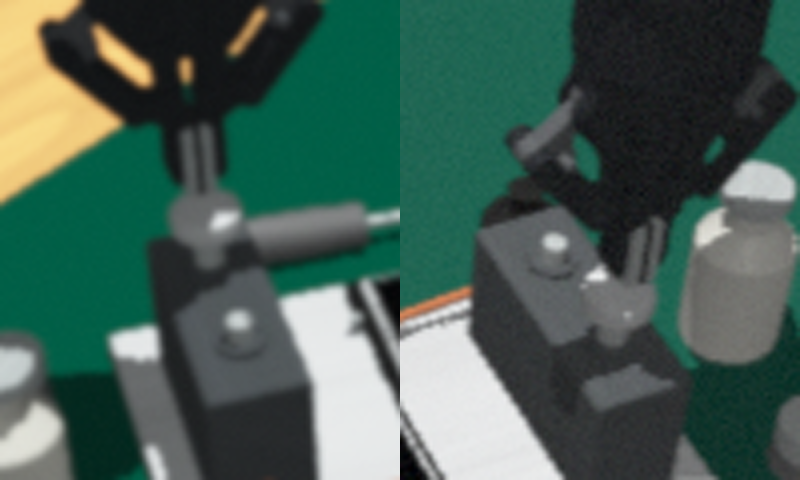

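The closed fingertips sit just above the cap, at crop (200,190) in scene and (637,285) in side. The pin is clear of them. I'll check the alignment by projecting the TCP.

```bash
python3 - <<'E'
from h import *
for f,o in(('s1',(190,200)),('d1',(350,140))):
    s=np.load(f'pics/{f}.png.npz')
    for p in ((.524,-.0576,.1341),(.5257,-.0563,.1225)): print(f,(proj(s,p)-o)*4)
E
```

```text
s1 [199.95807347 187.49034994]
s1 [206.54941266 207.66495962]
d1 [228.11018037 272.66008279]
d1 [220.34751557 291.40451531]
```

Aligned to within about 2 mm. First stroke.

servo_tool(rows=[[[0,2,1,-8,0],[0,2,1,-15,0],[0,2,1,-22,0],[0,2,1,-27,0],[0,2,1,-27,0]]])

```text
t: 2.7
tool_pos: [0.5281, -0.0564, 0.1085]
orientation: [0.001, 0.295, 0.955, 0.0]
contact_force: [0.9, -0.3, 5.3]
finger_gap: -0.0001
grasp_force: 3.3
```

servo_tool(rows=[[[0,-1,0,-1,0],[0,-1,0,-2,0],[0,-1,0,-2.5,0],[0,-1,0,-2.5,0],[0,-1,0,-2.5,0]]])

```text
t: 3.2
tool_pos: [0.5281, -0.0565, 0.1071]
orientation: [0.002, 0.295, 0.955, 0.001]
contact_force: [1.4, -0.8, 11.3]
finger_gap: -0.0001
grasp_force: 5.6
```

11.3 N at z 0.107 is the hard stop. Releasing.

servo_tool(rows=[[[0,0,0,10,0],[0,0,0,20,0],[0,0,0,29.5,0],[0,0,0,29.5,0],[0,0,0,29.5,0]]])

```text
t: 3.7
tool_pos: [0.5258, -0.0567, 0.1355]
orientation: [0.0, 0.296, 0.955, -0.0]
contact_force: [-0.1, -0.3, 0.9]
finger_gap: 0.0001
grasp_force: 0.0
```

```bash
python3 look.py 2
```

```text
(no output)
```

View pics/z2.png

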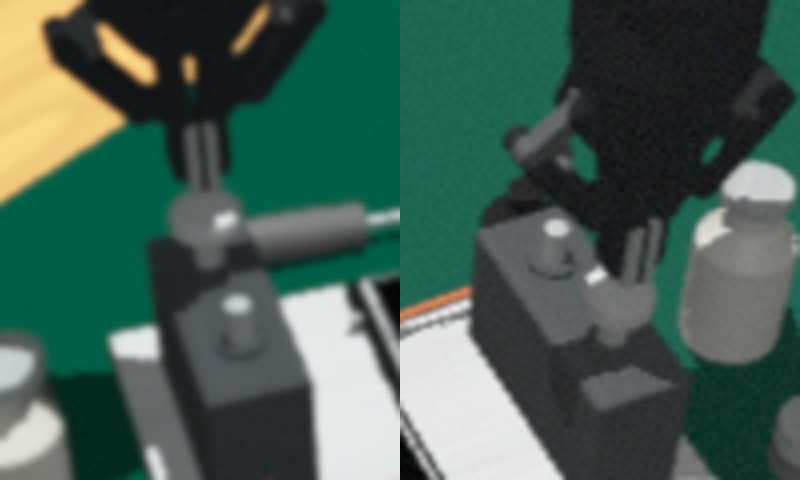

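After the stroke the cap is back up. The pin top moved from crop (238,318) to (237,303) in scene and from (555,242) to (556,228) in side. I'll work out its height.

```bash
cat > pin.py <<'E'
from h import *
import sys
a=np.load('pics/s1.png.npz');b=np.load('pics/d1.png.npz')
v=list(map(float,sys.argv[1:]))
for q in np.reshape(v,(-1,4)):
    print(tri(a,(190+q[0]/4,200+q[1]/4),b,(350+(q[2]-400)/4,140+q[3]/4)))
for z in (.090,.100,.11,.12,.127,.13): print(z,[(proj(s,(.5743,-.0892,z))-o)*4 for s,o in((a,(190,200)),(b,(350,140)))])
E
python3 pin.py 238 318 555 242 237 303 556 228
```

```text
[ 0.5738352  -0.08928423  0.10140724]
[ 0.57418452 -0.08937115  0.11026722]
0.09 [array([241.65029753, 338.04239727]), array([153.10889821, 258.79827   ])]
0.1 [array([240.13142064, 320.91165619]), array([154.94902358, 243.67729514])]
0.11 [array([238.59444203, 303.57675388]), array([156.81915574, 228.30974374])]
0.12 [array([237.03903616, 286.03401874]), array([158.72003468, 212.68953485])]
0.127 [array([235.93910964, 273.62843365]), array([160.06935268, 201.60170147])]
0.13 [array([235.46486966, 268.27969056]), array([160.65242497, 196.81038593])]
```

The pin went from about 11 to 20 mm. Second stroke.

servo_tool(rows=[[[0,0,0,-10,0],[0,0,0,-20,0],[0,0,0,-27,0],[0,0,0,-29.5,0],[0,0,0,-29.5,0]]])

```text
t: 4.3
tool_pos: [0.5264, -0.0565, 0.1069]
orientation: [0.001, 0.295, 0.955, -0.0]
contact_force: [-6.5, -1.7, 29.4]
finger_gap: -0.0001
grasp_force: 14.5
```

servo_tool(rows=[[[0,0,0,10,0],[0,0,0,20,0],[0,0,0,29.5,0],[0,0,0,29.5,0],[0,0,0,29.5,0]]])

```text
t: 4.8
tool_pos: [0.5257, -0.0567, 0.1351]
orientation: [-0.0, 0.296, 0.955, -0.0]
contact_force: [-0.9, -0.1, -0.0]
finger_gap: 0.0002
grasp_force: 0.0
```

```bash
python3 look.py 3
```

```text
(no output)
```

View pics/z3.png

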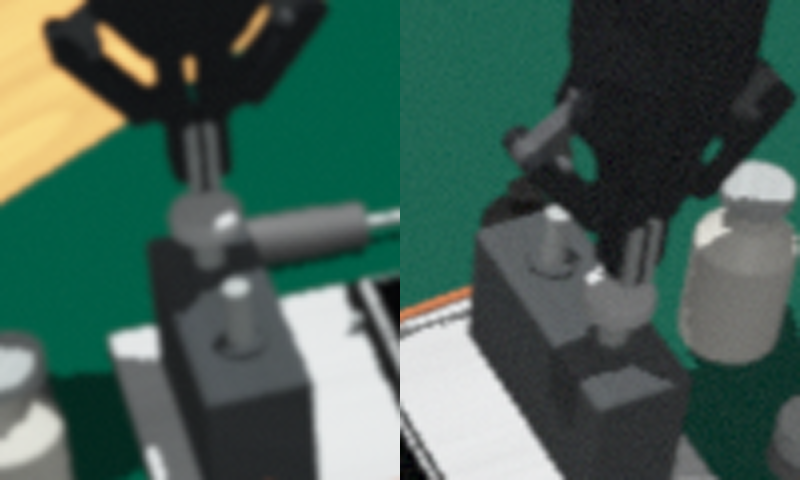

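The pin top is at crop (236,286) in scene and (557,213) in side. That is z≈0.120, or about 30 mm, and no shoulder shows, so it isn't out yet. Third stroke.

servo_tool(rows=[[[0,0,0,-10,0],[0,0,0,-20,0],[0,0,0,-27,0],[0,0,0,-29,0],[0,0,0,-29,0]]])

```text
t: 5.4
tool_pos: [0.5263, -0.0565, 0.107]
orientation: [0.001, 0.295, 0.955, -0.0]
contact_force: [-5.0, -0.7, 23.0]
finger_gap: -0.0001
grasp_force: 11.2
```

servo_tool(rows=[[[0,0,0,10,0],[0,0,0,20,0],[0,0,0,29,0],[0,0,0,29,0],[0,0,0,29,0]]])

```text
t: 5.9
tool_pos: [0.5258, -0.0567, 0.1351]
orientation: [0.0, 0.296, 0.955, -0.0]
contact_force: [0.3, -0.2, -0.7]
finger_gap: -0.0002
grasp_force: 0.0
```

```bash
python3 look.py 4
```

```text
(no output)
```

View pics/z4.png

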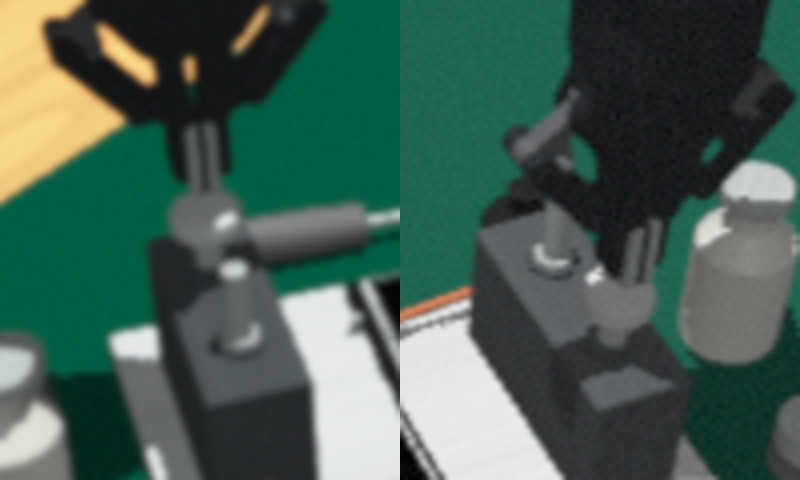

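The pin top is at crop (235,268), so z≈0.130 (40 mm), and the bright shoulder shows at its foot. It's fully out. I'll retreat straight up and hand in.

servo_tool(rows=[[[0,0,0,20,0],[0,0,0,45,0],[0,0,0,70,0],[0,0,0,90,0],[0,0,0,100,0]]])

```text
t: 6.5
tool_pos: [0.5263, -0.0565, 0.2365]
orientation: [0.001, 0.295, 0.955, 0.0]
contact_force: [0.3, -0.2, -0.6]
finger_gap: -0.0005
grasp_force: 0.0
```

servo_tool(rows=[[[0,0,0,0,0],[0,0,0,0,0],[0,0,0,0,0],[0,0,0,0,0],[0,0,0,0,0]]])

```text
t: 7.0
tool_pos: [0.5256, -0.0565, 0.2347]
orientation: [-0.001, 0.295, 0.955, -0.0]
contact_force: [0.9, -0.1, -0.6]
finger_gap: 0.0
grasp_force: 0.0
```

```bash
python3 -c "
from plant import ticket; print(ticket.finish_job())"
```

```text
the job is handed in; nothing more can be done
None
```

Three full strokes brought the pin fully out (about 40 mm, shoulder showing), the plunger is back up, the arm is clear, and the job was handed in at about 7 s; no verdict came back.

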